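# Rig the gauge test manifold

### The arm

A 7-joint arm with a two-finger parallel gripper is mounted at the origin on the work surface. World frame = base frame: x ahead of the robot, y to its left, z up, the work surface at z = 0. Lengths are in m, angles in rad, forces in N, time in s.
With the tool pointing down it reaches from about 0.425 to 0.95 m from the base axis. Payload 4.7 kg.
Tool frame: the origin (TCP) lies on the centre line of the jaws, within the pads' length; the fingertips stand robot.nose_length ahead of it and the grasp point (between the pads) lies 8 mm behind it (robot.nose_length is the distance from the TCP to the fingertips, in m); z points along the fingers, y is the line along which they close (so a half turn about z gives the same grasp; the last joint's range is limited). The gripper opens to 85 mm and grips with 20 to 120 N. Pads are 22 mm wide; open, the fingers measure 114 mm over their backs; the gripper's body (76 mm by 85 mm) begins 54 mm behind the grasp point. The pads swing forward as they close: fully open they stand 13 mm farther back than shut.
Start: joints at [-1.197, 0.469, -0.049, 1.532, 0.024, 1.141, -0.082], TCP at [0.265, 0.621, 0.242] pointing down, gripper open.
Joint ranges: [-2.59, 2.59], [-0.33, 1.99], [-1.39, 1.29], [0.1, 2.45], [-1.04, 4.18], [0.21, 1.99], [-2.66, 2.66]. Speed limits (rad/s): [2.57, 2.57, 3.14, 3.14, 3.14, 3.14, 3.14].

### API

Orientations are given as [roll, pitch, yaw] about the fixed x, y, z axes, in that order (R = Rz(yaw) Ry(pitch) Rx(roll)).
In Python, from plant import robot gives the robot as it stands. Calls block until the motion is done:
- robot.goto(position, orientation): joint-space move of the TCP to a pose.
- robot.move_straight(position, vel=0.15, attitude=None, contact_N=None): straight line of the TCP; attitude=None keeps the orientation; vel is the mean speed in m/s. With contact_N (N) it stops when the force on the tool has changed by that much, and returns True; else False.
- robot.move_joints(angles): joint-space move.
- robot.grip(opening, strength=None): opening from 0.0 (shut) to 1.0 (fully open); strength is the grip in N (None keeps the last); returns when the fingers have stopped.
- robot.sleep(seconds).
- robot.inverse_kinematics(position, orientation): joint angles nearest the present ones, or None.
- robot.sense(): the state.
- robot.grab_frame(name): name is "scene" or "side" or "wrist"; returns a dict with "image" (480x640x3 uint8, red, green, blue), "range_z" (480x640 float32, m along the optical axis (not along the pixel's ray), 0 where there is no reading), "fx", "fy", "cx", "cy" (pixels), "R" (3x3) and "t" (3): a world point X has camera coordinates R X + t. Camera axes: x right, y down, z forward; pixel columns grow to the right and rows downward; lengths in m; the calibration is good to about 2 mm. A picture is of the moment at which its call begins.
A pose or a line that the arm cannot do raises robot.IKError and nothing moves.
- robot.close_job(): hands the job in; it is judged then, once.
The state is a dict: "t": time; "joint_pos": joint angles; "joint_velocities": joint speeds; "effort": joint torques, N m; "tcp_pos": TCP position; "tcp_rot": TCP orientation; "wrist_force": force on the tool from outside, world axes, zero at the start; "torque": the same for the moment, N m; "opening": opening from 0.0 (shut) to 1.0 (fully open); "gripper_force": force on a finger pad.
Only numpy, scipy, OpenCV 4.12 (cv2) and the standard library are available. Lean on these libraries where they do the work, as an engineer would, in place of code of your own. Each camera call takes 0.05 s, during which the arm holds its last target. There are 200 camera calls.

### The job

Get the test manifold ready for the next gauge: move the brass plug from the large rubber rest pad to the small pad beside it, standing upright, and set the small gauge, dial up, on the middle of the large pad in its place. Take every handle out of the tip-up tray (press its thumb-marked end down so that the other end rocks up), fit each fully down onto a square valve stem of its own, and turn each fitted stem clockwise right up to its stop, so that the valve is shut.

Things in the scene. Friction and masses are not known exactly. Their poses are not given: they have to be found in the camera images.
- tray: Fixed grey plastic tip-up tray, 166 (x) by 285 (y) by 63 mm high, on the left or the right half of the bench, yaw within 0.15 rad. Origin at its underside under the row's middle. Four pockets in a row along y, each 48 mm wide, from x = -63 to +56.5 mm; a handle in it lies 1 mm below the tray's top, no room for fingers. White thumb dot at each pocket's -x end (nearest the robot).
- nest1 (a point): Middle of pocket 1 at floor level (tray x = 0, y = -105, z = 36 mm), where the centre of a flat handle's underside lies; axes as the tray's. In it the floor is level from the far wall to x = -3 mm, a fulcrum edge; from there to the thumb end (-x) it falls as a 27 degree ramp.
- nest2 (a point): Middle of pocket 2 at floor level (tray x = 0, y = -35, z = 36 mm), where the centre of a flat handle's underside lies; axes as the tray's. Pressing a handle's thumb end (about 40 mm from its middle, under 2 N, 10 to 14 mm down) rocks it over the fulcrum edge; past about 15 degrees it falls on by itself and stays tipped.
- nest3 (a point): Middle of pocket 3 at floor level (tray x = 0, y = 35, z = 36 mm), where the centre of a flat handle's underside lies; axes as the tray's. A tipped handle rests on the ramp at 27 degrees, its far end (+x) standing about 22 mm above the tray's top, to be gripped there by its sides.
- nest4 (a point): Middle of pocket 4 at floor level (tray x = 0, y = 105, z = 36 mm), where the centre of a flat handle's underside lies; axes as the tray's. All four pockets are alike inside.
- handle1: Black plastic valve handle, a bar 110 (x) by 44 (y) by 26 mm thick (z), about 0.2 kg, with a 22.6 mm square hole right through its middle, sides parallel to the bar's. Origin: centre of its underside, on the hole's axis. Starts in pocket 1, its x along the tray's x. All handles are alike; two or three of the four are present (None if absent).
- handle2: Black plastic valve handle, a bar 110 (x) by 44 (y) by 26 mm thick (z), about 0.2 kg, with a 22.6 mm square hole right through its middle, sides parallel to the bar's. Origin: centre of its underside, on the hole's axis. Starts in pocket 2, its x along the tray's x. All handles are alike; two or three of the four are present (None if absent).
- handle3: Black plastic valve handle, a bar 110 (x) by 44 (y) by 26 mm thick (z), about 0.2 kg, with a 22.6 mm square hole right through its middle, sides parallel to the bar's. Origin: centre of its underside, on the hole's axis. Starts in pocket 3, its x along the tray's x. All handles are alike; two or three of the four are present (None if absent).
- handle4: Black plastic valve handle, a bar 110 (x) by 44 (y) by 26 mm thick (z), about 0.2 kg, with a 22.6 mm square hole right through its middle, sides parallel to the bar's. Origin: centre of its underside, on the hole's axis. Starts in pocket 4, its x along the tray's x. All handles are alike; two or three of the four are present (None if absent).
- manifold: Fixed aluminium valve manifold, block 80 (x) by 290 (y) by 40 mm high, on the other half of the bench from the tray, yaw within 0.15 rad. Origin at its underside. Three upright square brass stems in a row along y (x = 0; y = -125, 0, 125 mm). Beyond it (+x) lie two round rubber pads 8 mm thick: a large rest pad and a small pad. A handle swings in a 59 mm radius.
- stem1 (a joint): Turn of valve stem 1 (y = -125 mm), rad: 0 open, 1.571 shut at its stop; grows clockwise from above about its upright axis. At value v its square sides are turned v clockwise from the manifold's axes. Stays where left; turns with about 0.06 N m; starts at 0.05 to 0.6. It lags a fitted handle by up to about 0.13 rad (play).
- seat1 (a point): On stem 1's axis, on top of its round flange (38 mm across, 60 mm above the bench) on which a fitted handle's underside rests; turns with the stem, x and y square to its sides. Above it the stem is 20 mm square for 24 mm, then tapers to 14 mm over 8 mm more. A handle fits in any of four quarter-turn positions, 1.3 mm play all round.
- stem2 (a joint): Turn of valve stem 2 (y = 0 mm), rad: 0 open, 1.571 shut at its stop; grows clockwise from above about its upright axis. At value v its square sides are turned v clockwise from the manifold's axes. Stays where left; turns with about 0.06 N m; starts at 0.05 to 0.6. It lags a fitted handle by up to about 0.13 rad (play).
- seat2 (a point): On stem 2's axis, on top of its round flange (38 mm across, 60 mm above the bench) on which a fitted handle's underside rests; turns with the stem, x and y square to its sides. Above it the stem is 20 mm square for 24 mm, then tapers to 14 mm over 8 mm more. A handle fits in any of four quarter-turn positions, 1.3 mm play all round.
- stem3 (a joint): Turn of valve stem 3 (y = 125 mm), rad: 0 open, 1.571 shut at its stop; grows clockwise from above about its upright axis. At value v its square sides are turned v clockwise from the manifold's axes. Stays where left; turns with about 0.06 N m; starts at 0.05 to 0.6. It lags a fitted handle by up to about 0.13 rad (play).
- seat3 (a point): On stem 3's axis, on top of its round flange (38 mm across, 60 mm above the bench) on which a fitted handle's underside rests; turns with the stem, x and y square to its sides. Above it the stem is 20 mm square for 24 mm, then tapers to 14 mm over 8 mm more. A handle fits in any of four quarter-turn positions, 1.3 mm play all round.
- plug_pad (a point): Centre of the top (z = 8 mm) of the manifold's small round rubber pad, 64 mm across, at x = 130, y = -55 mm.
- plug: Stepped round brass plug, 60 mm high, standing upright on the large rest pad at the start: foot 42 mm across and 22 mm high, shank above it 28 mm across, 0.28 kg. Origin: centre of its underside.
- rest (a point): Centre of the top (z = 8 mm) of the manifold's large round rubber rest pad, 96 mm across, at x = 130, y = +50 mm.
- gauge: Small round pressure gauge in a steel case, 62 mm diameter, 38 mm high, white dial on top, 0.25 kg, with a brass nipple 14 mm thick that sticks out 18 mm sideways at its own -x (19 mm up). Origin: centre of its underside. Starts on the bench in the middle, beyond tray and manifold. Grip it across its y axis.

How it is judged:
At the end, for the whole second after the job is handed in: Every handle present sits level (0.08 rad) on a stem of its own, underside within 4 mm of the flange, hole within 5 mm of its axis, that stem at 1.40 rad or more; gauge dial up on the large pad within 20 mm of its centre, plug upright on the small pad within 18 mm; all at rest (((horizontal distance between handle1 and seat1 below 0.005 m and z of handle1 in the frame of seat1 below 0.004 m and value of joint stem1 above 1.4 rad) or (horizontal distance between handle1 and seat2 below 0.005 m and z of handle1 in the frame of seat2 below 0.004 m and value of joint stem2 above 1.4 rad) or (horizontal distance between handle1 and seat3 below 0.005 m and z of handle1 in the frame of seat3 below 0.004 m and value of joint stem3 above 1.4 rad)) and angle between each of handle1, handle2, handle3, handle4, gauge, plug's own z axis and vertical below 0.08 rad and linear speed of each of handle1, handle2, handle3, handle4, gauge, plug below 0.02 m/s and ((horizontal distance between handle2 and seat1 below 0.005 m and z of handle2 in the frame of seat1 below 0.004 m and value of joint stem1 above 1.4 rad) or (horizontal distance between handle2 and seat2 below 0.005 m and z of handle2 in the frame of seat2 below 0.004 m and value of joint stem2 above 1.4 rad) or (horizontal distance between handle2 and seat3 below 0.005 m and z of handle2 in the frame of seat3 below 0.004 m and value of joint stem3 above 1.4 rad)) and ((horizontal distance between handle3 and seat1 below 0.005 m and z of handle3 in the frame of seat1 below 0.004 m and value of joint stem1 above 1.4 rad) or (horizontal distance between handle3 and seat2 below 0.005 m and z of handle3 in the frame of seat2 below 0.004 m and value of joint stem2 above 1.4 rad) or (horizontal distance between handle3 and seat3 below 0.005 m and z of handle3 in the frame of seat3 below 0.004 m and value of joint stem3 above 1.4 rad)) and ((horizontal distance between handle4 and seat1 below 0.005 m and z of handle4 in the frame of seat1 below 0.004 m and value of joint stem1 above 1.4 rad) or (horizontal distance between handle4 and seat2 below 0.005 m and z of handle4 in the frame of seat2 below 0.004 m and value of joint stem2 above 1.4 rad) or (horizontal distance between handle4 and seat3 below 0.005 m and z of handle4 in the frame of seat3 below 0.004 m and value of joint stem3 above 1.4 rad)) and horizontal distance between gauge and rest below 0.02 m and z of gauge in the frame of rest below 0.004 m and horizontal distance between plug and plug_pad below 0.018 m and z of plug in the frame of plug_pad below 0.004 m); the robot touches nothing.
Of handle1, handle2, handle3, handle4 only 2 to 3 are there at a start; the rules pass over those that are not, and their reading is None.
At some moment in a run one of gauge may be knocked a few centimetres aside while the robot is not near it.
It also fails if it takes over 210 s, if anything falls off the work surface, if the arm or the gripper's body presses on something with over 40 N, if the wrist force passes 120 N, or if a joint passes its speed limit or range.

## Working session

There is one attempt and no reset: what is moved stays moved. The work goes in short steps, each a Python script; the robot and the scene stay as the last script left them, time stands still between calls to the robot, and variables do not carry over. Pictures are saved under pics/ and viewed, at most 14 in all, crops included, and the job is handed in when it is done.

```bash
ls; mkdir -p pics
python3 - <<'E'
from plant import robot
import cv2,numpy as np
print(robot.nose_length, {k:np.round(v,3) for k,v in robot.sense().items()})
for n in("scene","side"):
    f=robot.grab_frame(n); cv2.imwrite(f"pics/{n}0.png",f["image"][:,:,::-1]); np.savez(f"{n}0.npz",**f)
    print(n,f["fx"],f["cx"],f["cy"],-f["R"].T@f["t"],f["R"].round(3).tolist())
E
```

```text
pics
plant.py
0.011 {'t': np.float64(0.0), 'joint_pos': array([-1.197,  0.469, -0.049,  1.534,  0.024,  1.141, -0.082]), 'joint_velocities': array([-0.   , -0.001,  0.001,  0.003, -0.001, -0.001,  0.001]), 'effort': array([ 0.0000e+00, -5.1032e+01, -4.6000e-02, -2.3771e+01,  1.1000e-02,
        8.0000e-03, -0.0000e+00]), 'tcp_pos': array([0.264, 0.62 , 0.241]), 'tcp_rot': array([-3.14 ,  0.   ,  2.739]), 'wrist_force': array([0.048, 0.523, 0.4  ]), 'torque': array([-0.002,  0.011,  0.037]), 'gripper_force': np.float64(0.0), 'opening': np.float64(1.004)}
scene 484.7641471168693 324.3695263114067 241.81847984408978 [0.99404733 0.30660873 0.95287479] [[-0.616, 0.787, 0.005], [0.678, 0.534, -0.505], [-0.4, -0.308, -0.863]]
side 475.2063518973252 310.3299734394918 238.89487419481392 [ 0.10330461 -0.75606921  0.56427129] [[0.852, -0.523, -0.005], [-0.261, -0.417, -0.871], [0.453, 0.744, -0.492]]
```

View pics/scene0.png

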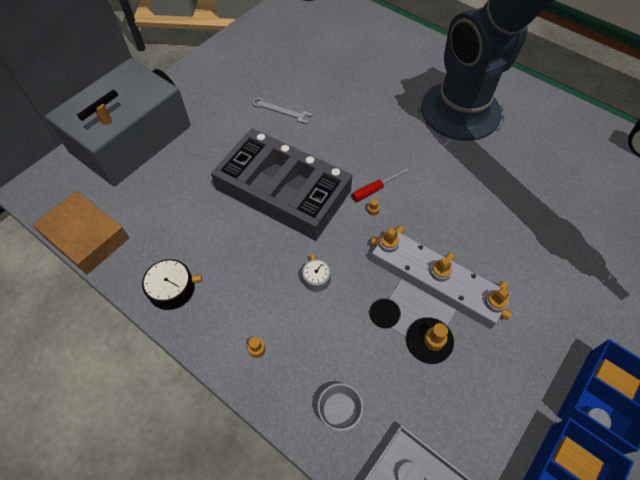

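View pics/side0.png

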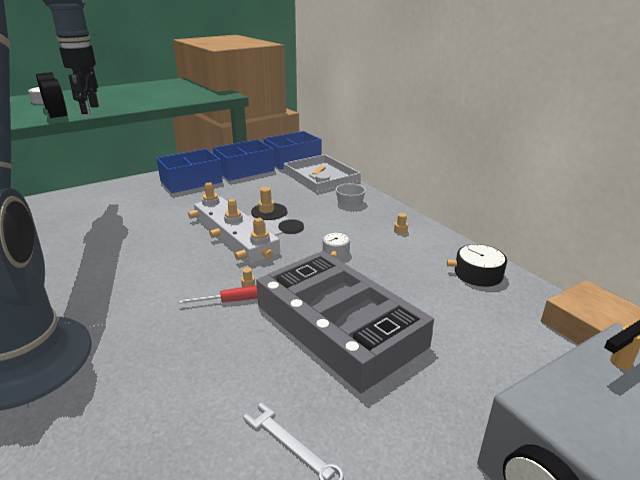

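Two handles are in the tray, in pockets 1 (scene 240,158) and 4 (scene 320,195). The dots run from (261,137) to (336,172). The stems are at (390,238), (442,266) and (498,297), the plug is at (437,337) and the small gauge at (316,272), with its nipple pointing towards the robot. The larger black gauge and the loose fittings look like distractors.

```bash
cat > h.py <<'E'
import numpy as np, cv2
from plant import robot
def load(n): return dict(np.load(n))
def ray(f,u,v,z):
    d=f["R"].T@np.array([(u-f["cx"])/f["fx"],(v-f["cy"])/f["fy"],1.]); c=-f["R"].T@f["t"]
    return c+d*(z-c[2])/d[2]
def proj(f,P):
    q=f["R"]@np.asarray(P)+f["t"]; return np.array([f["fx"]*q[0]/q[2]+f["cx"],f["fy"]*q[1]/q[2]+f["cy"]])
def blobs(mask,amin,amax):
    n,l,s,c=cv2.connectedComponentsWithStats(mask.astype(np.uint8)); 
    return [(c[i],s[i,4],s[i,:4]) for i in range(1,n) if amin<=s[i,4]<=amax]
def frame(name,tag):
    f=robot.grab_frame(name); np.savez(tag+".npz",**f); cv2.imwrite(f"pics/{tag}.png",f["image"][:,:,::-1]); return f
def T2(o,yaw,p):
    c,s=np.cos(yaw),np.sin(yaw); return np.array([o[0]+c*p[0]-s*p[1],o[1]+s*p[0]+c*p[1]])
E
python3 - <<'E'
from h import *
f=load("scene0.npz"); im=f["image"].astype(int)
hsv=cv2.cvtColor(f["image"],cv2.COLOR_RGB2HSV)
print("white"); 
for c,a,b in blobs((im.min(2)>190),15,3000): print(c.round(1),a,b, ray(f,*c,.063).round(4), ray(f,*c,.038).round(4))
print("brass")
for c,a,b in blobs((hsv[...,0]<25)&(hsv[...,1]>150)&(hsv[...,2]>110),30,3000):
    u,v=c.round().astype(int); z=f["range_z"][v,u]
    print(c.round(1),a, (f["R"].T@(np.array([(u-f["cx"])/f["fx"]*z,(v-f["cy"])/f["fy"]*z,z])-f["t"])).round(3))
print("dark")
for c,a,b in blobs((im.max(2)<28),100,9000): print(c.round(1),a,b, ray(f,*c,.008).round(4),ray(f,*c,.062).round(4))
E
```

```text
white
[260.5 136.5] 22 [258 135   6   4] [ 0.4442 -0.3159  0.063 ] [ 0.4288 -0.3334  0.038 ]
[284.4 147.8] 23 [282 146   6   5] [ 0.4355 -0.247   0.063 ] [ 0.4198 -0.2626  0.038 ]
[309.3 159.5] 22 [307 158   6   4] [ 0.4267 -0.1775  0.063 ] [ 0.4107 -0.1911  0.038 ]
[335.3 171.6] 24 [332 170   7   5] [ 0.4173 -0.1074  0.063 ] [ 0.4011 -0.119   0.038 ]
brass
[368. 189.] 244 [ 0.387 -0.032  0.026]
[ 76.5 227.1] 2785 [ 0.882 -0.462  0.053]
[373.9 205.6] 70 [0.421 0.009 0.032]
[395.  230.8] 92 [0.484 0.099 0.093]
[389.6 242.4] 90 [0.499 0.1   0.068]
[447.5 259.5] 101 [0.478 0.22  0.095]
[441.9 271.8] 89 [0.49  0.223 0.064]
[196.1 278.2] 47 [ 0.804 -0.18   0.031]
[501.  295.9] 197 [0.478 0.343 0.09 ]
[506.2 313.3] 55 [0.469 0.371 0.028]
[438.9 334.6] 268 [0.611 0.289 0.068]
[255.1 345.8] 190 [0.839 0.021 0.044]
[618.4 378.5] 807 [0.456 0.601 0.028]
[578.4 460.7] 1142 [0.641 0.6   0.029]
dark
[131.7  23.2] 308 [120   0  24  50] [ 0.3109 -0.9705  0.008 ] [ 0.3499 -0.8975  0.062 ]
[543.7  17.2] 2058 [489   0 151  50] [-0.5018  0.0068  0.008 ] [-0.4163  0.0239  0.062 ]
[471.9  55.6] 2993 [443  11  75  97] [-0.2056 -0.0803  0.008 ] [-0.1371 -0.0582  0.062 ]
[ 97.1 104.7] 291 [78 90 40 30] [ 0.5983 -0.7761  0.008 ] [ 0.6209 -0.7142  0.062 ]
[633.5 136.6] 149 [628 119  12  38] [-0.1892  0.4052  0.008 ] [-0.1216  0.3996  0.062 ]
[242.1 158.6] 276 [221 140  42  38] [ 0.4937 -0.3413  0.008 ] [ 0.5223 -0.3042  0.062 ]
[318.1 196.3] 335 [298 176  41  41] [ 0.4665 -0.1197  0.008 ] [ 0.4966 -0.0954  0.062 ]
[175.7 297.4] 467 [144 269  50  41] [ 0.8579 -0.1934  0.008 ] [ 0.8657 -0.1648  0.062 ]
[384.3 313.1] 656 [370 299  30  29] [0.6145 0.1735 0.008 ] [0.6362 0.1811 0.062 ]
[426.  342.1] 1100 [406 318  47  46] [0.6141 0.2749 0.008 ] [0.6358 0.2767 0.062 ]
```

Run:
```python
from h import *
for p in([.5,-.2,.36],[.5,.22,.36],[.62,.22,.1],[.5,-.3,.15]):
  for y in(0,np.pi/2,np.pi,-np.pi/2):
    q=robot.inverse_kinematics(p,[np.pi,0,y]); print(p,round(y,2),None if q is None else np.round(q,2))
def go(p,y):
    for yy in(y,y+np.pi):
        try: robot.goto(p,[np.pi,0,yy]);print("yaw",yy);return
        except robot.IKError: pass
    print("fail",p)
for i,p in enumerate(([.5,.22,.40],[.68,.05,.36],[.5,-.2,.36])):
    go(p,0); robot.sleep(.3); f=frame("wrist",f"w{i}"); print((-f["R"].T@f["t"]).round(3),robot.sense()["t"],f["R"].round(2).tolist())
a=np.hstack([cv2.resize(cv2.imread(f"pics/w{i}.png"),(400,300)) for i in range(2)])
b=np.hstack([cv2.resize(cv2.imread("pics/w2.png"),(400,300)),np.zeros((300,400,3),np.uint8)])
cv2.imwrite("pics/w.png",np.vstack([a,b]))
```

```text
[0.5, -0.2, 0.36] 0 [-0.57  0.23  1.07  1.73 -0.21  1.3  -1.02]
[0.5, -0.2, 0.36] 1.57 [-0.49  0.21  0.95  1.73 -0.18  1.29  0.5 ]
[0.5, -0.2, 0.36] 3.14 [-0.47  0.2   0.92  1.73 -0.17  1.29  2.06]
[0.5, -0.2, 0.36] -1.57 [-0.6   0.25  1.12  1.73 -0.23  1.3  -2.57]
[0.5, 0.22, 0.36] 0 [-0.99  0.18  0.6   1.7  -0.11  1.29 -1.95]
[0.5, 0.22, 0.36] 1.57 [-0.8   0.17  0.36  1.69 -0.06  1.29 -0.43]
[0.5, 0.22, 0.36] 3.14 [-0.57  0.17  0.09  1.68 -0.02  1.29  1.1 ]
[0.5, 0.22, 0.36] -1.57 [-0.36  0.18 -0.15  1.67  0.03  1.29  2.62]
[0.62, 0.22, 0.1] 0 [-0.79  0.64  0.57  1.73 -0.42  0.9  -1.62]
[0.62, 0.22, 0.1] 1.57 [-0.63  0.6   0.32  1.72 -0.24  0.86 -0.2 ]
[0.62, 0.22, 0.1] 3.14 [-0.42  0.58  0.02  1.71 -0.02  0.86  1.18]
[0.62, 0.22, 0.1] -1.57 [-0.18  0.61 -0.32  1.69  0.24  0.88  2.54]
[0.5, -0.3, 0.15] 0 [-0.15  0.54  0.86  1.89 -0.5   0.94 -0.63]
[0.5, -0.3, 0.15] 1.57 [-0.16  0.55  0.87  1.89 -0.51  0.95  0.95]
[0.5, -0.3, 0.15] 3.14 [-0.17  0.55  0.89  1.89 -0.52  0.95  2.53]
[0.5, -0.3, 0.15] -1.57 [-0.29  0.67  1.11  1.89 -0.7   1.04 -2.02]
yaw 0
[0.579 0.221 0.531] 2.2333 [[0.0, -1.0, 0.0], [-0.95, -0.0, 0.31], [-0.31, -0.0, -0.95]]
yaw 0
[0.759 0.052 0.492] 3.5667 [[0.0, -1.0, -0.0], [-0.95, -0.0, 0.31], [-0.31, -0.0, -0.95]]
yaw 0
[ 0.58  -0.198  0.491] 5.0917 [[0.0, -1.0, 0.0], [-0.95, -0.0, 0.31], [-0.31, -0.0, -0.95]]
```

View pics/w.png

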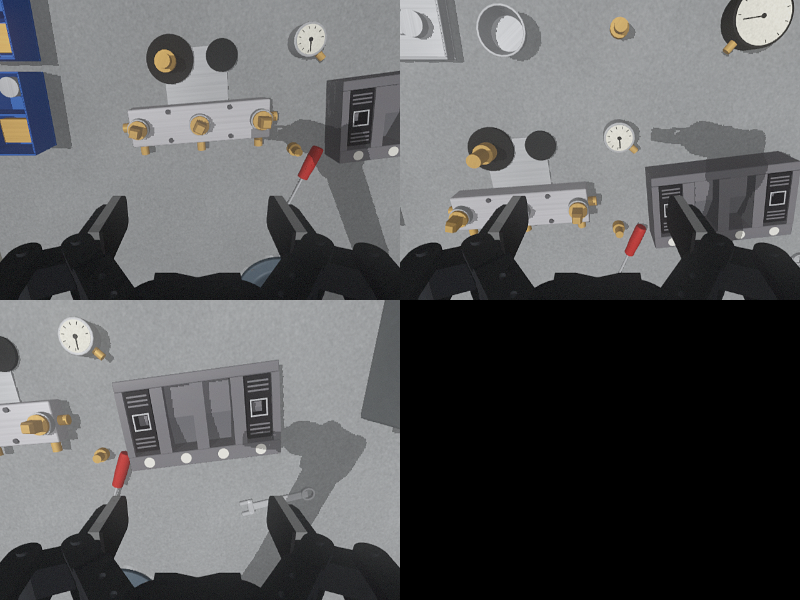

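The wrist views show handles in pockets 1 and 4, three stems, the plug, two pads and the small gauge. Next I'll measure the tray, handles, pads and gauge, and take close views of stems 1 and 3.

Run:
```python
from h import *
f=load("w2.npz"); im=f["image"].astype(int)
print("w2")
for c,a,b in blobs((im.min(2)>185),25,6000): print(c.round(1),a,b, ray(f,*c,.063).round(4), ray(f,*c,.038).round(4))
for k in(0,1):
  f=load(f"w{k}.npz"); im=f["image"].astype(int); print("w",k)
  for c,a,b in blobs((im.max(2)<75)&(np.arange(480)[:,None]<280),300,6000): print("dark",c.round(1),a,b, ray(f,*c,.008).round(4))
  for c,a,b in blobs((im.min(2)>195),200,6000): print("white",c.round(1),a,b, ray(f,*c,.038).round(4))
t=[]
for i,p in ((1,[.475,.098,.25]),(3,[.465,.345,.25])):
    robot.goto(p,[np.pi,0,0]); robot.sleep(.3); f=frame("wrist",f"st{i}")
    u,v=proj(f,[p[0],p[1],.09]).astype(int); print(i,u,v)
    y0,x0=max(0,v-110),max(0,u-110);t.append(cv2.resize(cv2.imread(f"pics/st{i}.png")[y0:y0+220,x0:x0+220],(400,400),interpolation=cv2.INTER_NEAREST)); print("crop",x0,y0)
cv2.imwrite("pics/stc.png",np.hstack(t)); print(robot.sense()["t"])
```

```text
w2
[120.5  57.1] 2442 [93 27 56 61] [ 0.6351 -0.002   0.063 ] [0.6383 0.0094 0.038 ]
[ 11.9 141.8] 1176 [  0 114  31  51] [0.5519 0.1272 0.063 ] [0.5503 0.1462 0.038 ]
[426.2 170. ] 50 [421 157   7  27] [ 0.523  -0.3202  0.063 ] [ 0.5196 -0.3273  0.038 ]
[402.7 170. ] 59 [400 159  15  28] [ 0.5229 -0.2944  0.063 ] [ 0.5196 -0.3     0.038 ]
[ 34.8 198.4] 3702 [  0 163  93  71] [0.4904 0.1163 0.063 ] [0.4852 0.1347 0.038 ]
[225.4 194. ] 132 [211 181  31  30] [ 0.4959 -0.0979  0.063 ] [ 0.491 -0.092  0.038]
[416.2 241.2] 121 [409 237  17  10] [ 0.4408 -0.316   0.063 ] [ 0.4327 -0.3229  0.038 ]
[357.  245.4] 220 [349 238  17  16] [ 0.4355 -0.2472  0.063 ] [ 0.4271 -0.2501  0.038 ]
[297.6 252.5] 214 [290 245  17  16] [ 0.4265 -0.1779  0.063 ] [ 0.4175 -0.1767  0.038 ]
[239.1 259.8] 213 [231 252  17  16] [ 0.4172 -0.1086  0.063 ] [ 0.4077 -0.1034  0.038 ]
[398.7 323.1] 28 [396 321   7   6] [ 0.3331 -0.303   0.063 ] [ 0.3186 -0.3091  0.038 ]
w 0
dark [273.8  92.9] 3641 [234  54  75  80] [0.6059 0.274  0.008 ]
dark [354.4  87.4] 2102 [330  61  50  54] [0.6126 0.1723 0.008 ]
dark [542.5 192.4
[... 201 characters left out ...]
.2] 767 [612 178  28  55] [ 0.4505 -0.2138  0.008 ]
white [497.1  60.1] 1145 [475  38  45  48] [0.6406 0.0101 0.038 ]
w 1
dark [541.3  43.3] 2179 [513   0 117  81] [ 0.8372 -0.2016  0.008 ]
dark [150.3 234.6] 2823 [109 204  74  69] [0.6102 0.2682 0.008 ]
dark [224.5 232.3] 1798 [200 209  50  47] [0.6136 0.171  0.008 ]
dark [529.  260.8] 2699 [439 242 175  38] [ 0.5752 -0.2331  0.008 ]
white [32.2 46.7] 4316 [ 0  0 72 90] [0.8275 0.3533 0.038 ]
white [580.5  31.9] 5041 [538   0  89  72] [ 0.8433 -0.225   0.038 ]
white [172.6  53.2] 2263 [122   6  78  84] [0.8217 0.205  0.038 ]
white [350.6 220.2] 1236 [329 200  43  42] [0.6385 0.0098 0.038 ]
1 315 222
crop 205 112
3 315 222
crop 205 112
7.975
```

View pics/stc.png

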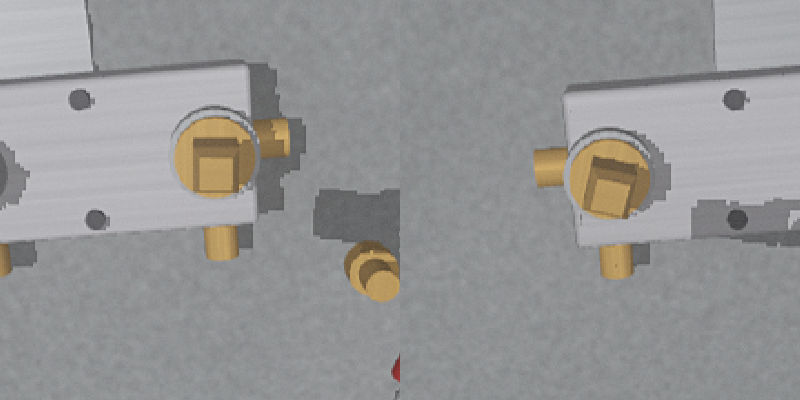

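Stem 1's top face is nearly square to the image, at about (216,174) in the crop. Stem 3's is turned about 12°, at about (614,196). Next I'll segment the top faces and the handle hole frames.

Run:
```python
from h import *
def rect(f,m,z):
    cs,_=cv2.findContours(m.astype(np.uint8),cv2.RETR_EXTERNAL,cv2.CHAIN_APPROX_NONE)
    pts=np.vstack([c[:,0] for c in cs]).astype(float)
    P=np.array([ray(f,u,v,z)[:2] for u,v in pts])*1000
    (c,s,a)=cv2.minAreaRect(P.astype(np.float32)); return np.round(np.array(c),1),np.round(s,1),round((a+45)%90-45,1)
for i,(x,y) in((1,(216,174)),(3,(214,196))):
    f=load(f"st{i}.npz"); im=f["image"]; u,v=int(205+x/1.818),int(112+y/1.818)
    m=np.zeros((482,642),np.uint8); img=cv2.GaussianBlur(im,(3,3),0).copy()
    cv2.floodFill(img,m,(u,v),(0,0,0),(7,)*3,(7,)*3,cv2.FLOODFILL_FIXED_RANGE|cv2.FLOODFILL_MASK_ONLY|(1<<8)|4)
    m=m[1:-1,1:-1]; print(i,im[v,u],m.sum(),rect(f,m,.092))
    hsv=cv2.cvtColor(im,cv2.COLOR_RGB2HSV)
f=load("w2.npz"); im=f["image"].astype(int); w=im.min(2)
for n,(x0,x1,y0,y1),th in((4,(211,243,181,212),150),(1,(398,430,155,190),110)):
    m=np.zeros((480,640),np.uint8); m[y0:y1,x0:x1]=(w[y0:y1,x0:x1]>th); print("handle",n,m.sum(),rect(f,m,.062))
for n,z in(("w0",.008),("w1",.008)):
    f=load(n+".npz"); d=(f["image"].max(2)<75)&(np.arange(480)[:,None]<280)
    for c,a,b in blobs(d,1500,4000):
        if 200<b[0]<400 or n=="w1" and b[0]<210:
            m=np.zeros((480,640),bool); m[b[1]:b[1]+b[3],b[0]:b[0]+b[2]]=d[b[1]:b[1]+b[3],b[0]:b[0]+b[2]]
            cs,_=cv2.findContours(m.astype(np.uint8),0,1); P=np.array([ray(f,*p,z)[:2]*1000 for k in cs for p in k[:,0]],np.float32)
            print(n,cv2.minEnclosingCircle(P))
```

```text
1 [183 151  98] 282 (array([488.1,  92.2]), array([12.3, 12.5]), -0.0)
3 [181 150  95] 272 (array([467.9, 341.3]), array([13.2, 12.9]), -12.4)
handle 4 223 (array([493.8, -98.6]), array([30.8, 30.3]), 7.9)
handle 1 427 (array([ 521.1, -307.2]), array([31.2, 31. ]), 7.2)
w0 ((603.3900756835938, 276.85406494140625), 47.533546447753906)
w0 ((611.8994750976562, 172.30503845214844), 31.625858306884766)
w1 ((604.5040283203125, 274.9696044921875), 49.12773895263672)
w1 ((613.2399291992188, 171.22193908691406), 32.442874908447266)
```

```bash
cat >> h.py <<'E'
M=(.4780,.21675,.081); S1=(.4881,.0922); S3=(.4679,.3413); TY=.130
REST=(.6037,.2767); PAD=(.6122,.1722)
def down(p,y):
    robot.goto(list(p),[np.pi,0,y])
def st(tag):
    s=robot.sense(); print(tag,"t",round(float(s["t"]),1),"tcp",np.round(s["tcp_pos"],4),"F",np.round(s["wrist_force"],1),"op",round(float(s["opening"]),3),"gf",round(float(s["gripper_force"]),1))
def gauge(f):
    im=f["image"].astype(int); best=None
    n,l,s,cc=cv2.connectedComponentsWithStats((im.min(2)>180).astype(np.uint8))
    for i in range(1,n):
        if s[i,4]<300: continue
        cs,_=cv2.findContours((l==i).astype(np.uint8),0,1); P=np.array([ray(f,*p,.038)[:2] for k in cs for p in k[:,0]],np.float32)
        c,r=cv2.minEnclosingCircle(P)
        if .02<r<.034 and s[i,4]>1: 
            hsv=cv2.cvtColor(f["image"],cv2.COLOR_RGB2HSV); b=(hsv[...,0]<25)&(hsv[...,1]>90)&(hsv[...,2]>80)
            q=[ray(f,x,y,.019)[:2] for y,x in np.argwhere(b)]; q=np.array([a for a in q if .028<np.hypot(*(a-np.array(c)))<.058])
            nd=q.mean(0)-np.array(c) if len(q) else np.zeros(2)
            print("gauge",np.round(c,4),round(r,4),s[i],"nipple",nd.round(4),len(q),"xyaw",round(float(np.arctan2(-nd[1],-nd[0])),3))
E
python3 - <<'E'
from h import *
for n in("w0","w1"):
    f=load(n+".npz"); gauge(f)
    hsv=cv2.cvtColor(f["image"],cv2.COLOR_RGB2HSV)
    for c,a,b in blobs((hsv[...,0]<25)&(hsv[...,1]>90)&(hsv[...,2]>80),100,3000):
        p=ray(f,*c,.04)
        if np.hypot(p[0]-.604,p[1]-.277)<.06: print(n,"plug",c,a,b,p.round(4))
for p,y in (([.6037,.2767,.16],0.08),([.6037,.2767,.16],0.08+np.pi)):
    print(robot.inverse_kinematics(p,[np.pi,0,y]))
down([.54,.277,.20],.081); robot.sleep(.2); f=frame("wrist","plug"); st("")
hsv=cv2.cvtColor(f["image"],cv2.COLOR_RGB2HSV)
cv2.imwrite("pics/plugc.png",cv2.imread("pics/plug.png")[:330,100:560])
E
```

```text
gauge [0.6382 0.0102] 0.0265 [ 475   38   45   49 1539] nipple [-0.0286 -0.0321] 151 xyaw 0.842
w0 plug [263.70813397  97.14832536] 1045 [246  79  36  37] [0.5995 0.2829 0.04  ]
gauge [0.6387 0.0104] 0.0295 [ 326  197   49   46 1440] nipple [-0.0295 -0.0329] 111 xyaw 0.84
gauge [0.6107 0.2002] 0.0306 [179 220  38  39 348] nipple [0. 0.] 0 xyaw -3.142
w1 plug [130.39255014 248.15687679] 1396 [105 228  50  41] [0.6025 0.2808 0.04  ]
[-0.94340837  0.59982366  0.66793923  1.67416626 -0.42365575  1.01691292
 -1.62409301]
[ 0.21570629  0.84201169 -1.18236568  1.60075867  0.81003778  1.26363349
  0.53914916]
 t 8.8 tcp [0.5395 0.2785 0.2005] F [ 0.2 -0.1 -0.2] op 1.001 gf 0.0
```

View pics/plugc.png

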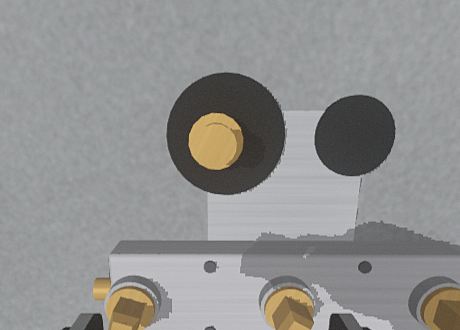

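Run:
```python
from h import *
f=load("plug.npz"); hsv=cv2.cvtColor(f["image"],cv2.COLOR_RGB2HSV)
b=[x for x in blobs((hsv[...,0]<25)&(hsv[...,1]>90)&(hsv[...,2]>60),800,4000) if x[0][1]<200][0]
print(b); x,y,w,h=b[2]; c=ray(f,x+w/2-.5,y+h/2-.5,.03); print(c, w/f["fx"]*.3)
Y=.081
robot.grip(1.0,50); down([c[0],c[1],.12],Y); robot.move_straight([c[0],c[1],.050],.12); robot.grip(0,50); st("grip")
robot.move_straight([c[0],c[1],.11],.15); st("lift")
robot.move_straight([PAD[0],PAD[1],.11],.2)
print(robot.move_straight([PAD[0],PAD[1],.044],.06,contact_N=3)); st("down")
robot.grip(1.0); p=robot.sense()["tcp_pos"]; robot.move_straight([p[0],p[1],.15],.2); st("up")
robot.goto([.60,-.0,.22],[np.pi,0,0]); robot.sleep(.2); gauge(frame("wrist","g1")); st("")
```

```text
(array([315.47202238, 140.82653877]), np.int32(2502), array([288, 112,  56,  58], dtype=int32))
[0.600526   0.28479833 0.03      ] 0.04340575543066472
grip t 10.8 tcp [0.6007 0.2848 0.0504] F [-0.8 -1.   3.4] op 0.312 gf 49.1
lift t 11.3 tcp [0.5997 0.2848 0.1093] F [ 0.2 -0.6 -2.7] op 0.316 gf 49.4
True
down t 12.9 tcp [0.6117 0.1715 0.0501] F [-0.9 -0.2  3.3] op 0.314 gf 50.2
up t 14.2 tcp [0.6094 0.1722 0.1491] F [ 0.4 -1.1 -0.8] op 1.001 gf 0.0
gauge [0.6382 0.0103] 0.0299 [ 270  131   75   74 3926] nipple [-0.028  -0.0315] 287 xyaw 0.844
 t 15.2 tcp [0.5999 0.0022 0.219 ] F [ 0.6 -0.9  0. ] op 0.998 gf 0.0
```

Run:
```python
from h import *
g=(.6382,.0103); Y=.844
down([*g,.12],Y); robot.move_straight([*g,.020],.12,contact_N=15); robot.grip(0,50); st("grip")
robot.move_straight([*g,.11],.15); st("lift")
robot.goto([*REST,.11],[np.pi,0,.081]); 
print(robot.move_straight([*REST,.020],.05,contact_N=3)); st("down")
robot.grip(1.0); p=robot.sense()["tcp_pos"]; robot.move_straight([p[0],p[1],.15],.2); st("up")
robot.goto([.52,.22,.3],[np.pi,0,0.08]); robot.sleep(.2); f=frame("wrist","g2"); gauge(f); st("")
q=[robot.inverse_kinematics([.53,-.09,.09],[np.pi,a,b]) for a,b in((.47,TY),(-.47,TY),(.47,TY+np.pi),(-.47,TY+np.pi))]; print(q)
```

```text
grip t 17.3 tcp [0.6389 0.0103 0.0213] F [-1.2  1.2  5.8] op 0.706 gf 54.8
lift t 18.1 tcp [0.6372 0.0105 0.109 ] F [-0.7 -0.3 -3.8] op 0.711 gf 54.6
True
down t 20.6 tcp [0.6035 0.2766 0.0293] F [-0.5 -0.4  5.2] op 0.711 gf 55.0
up t 21.7 tcp [0.6012 0.2763 0.1489] F [ 0.1 -0.4 -1.2] op 0.999 gf 0.0
gauge [0.6034 0.2796] 0.0297 [ 232   74   59   62 2629] nipple [-0.0422 -0.0047] 230 xyaw 0.111
 t 22.7 tcp [0.5199 0.2205 0.2985] F [-0.7  0.2  0. ] op 0.997 gf 0.0
[array([-0.47434779,  0.78977167,  0.7991888 ,  1.7384968 , -0.3675465 ,
        1.29091907, -0.97180542]), array([ 0.97993412,  0.54086567, -1.00480197,  2.25677861,  1.32342268,
        0.33162915, -2.5162072 ]), array([ 1.09227758,  0.65073623, -1.18261325,  2.25243274,  1.41369249,
        0.47612002,  0.57595427]), array([ 0.75017463,  1.00422823, -1.18505028,  1.66045807,  0.75495004,
        1.60443889,  1.05720782])]
```

View pics/g2.png

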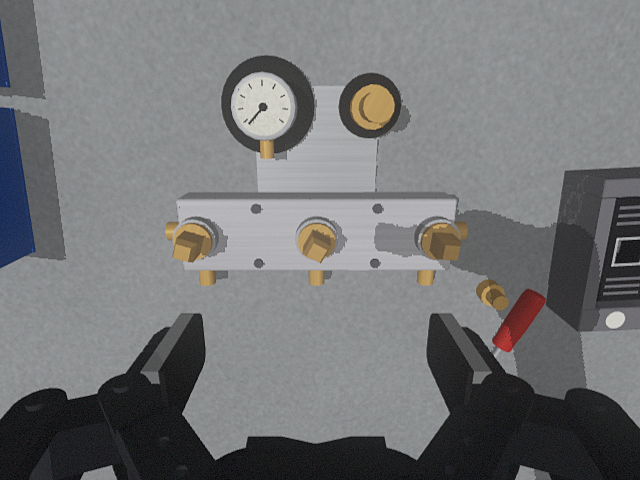

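The gauge sits dial up in the middle of the large pad (264,105), and the plug is upright on the small pad (373,107). Next I'll tip both handles.

```bash
cat >> h.py <<'E'
H4=np.array([.4938,-.0986]); H1=np.array([.5211,-.3072]); TX=np.array([np.cos(TY),np.sin(TY)])
E
python3 - <<'E'
from h import *
robot.grip(0,40)
for h in(H4,H1):
    p=h-.040*TX
    down([*p,.12],TY); robot.move_straight([*p,.080],.1)
    print(robot.move_straight([*p,.058],.05,contact_N=12)); st("pressed")
    robot.move_straight([*p,.13],.2)
robot.grip(1.0); down([.5,-.2,.36],0); robot.sleep(.2); frame("wrist","t1"); frame("side","t1s"); st("")
a=cv2.imread("pics/t1.png")[80:290,180:460]; b=cv2.imread("pics/t1s.png")[220:430,220:460]
cv2.imwrite("pics/t1c.png",np.hstack([cv2.resize(a,(400,300)),cv2.resize(b,(343,300))]))
E
```

```text
True
pressed t 25.8 tcp [ 0.4542 -0.1037  0.0613] F [-2.2  1.6 12.6] op -0.001 gf 5.8
True
pressed t 28.1 tcp [ 0.4814 -0.3126  0.0613] F [-1.1  1.3  7.3] op -0.001 gf 3.4
 t 30.7 tcp [ 0.4997 -0.2003  0.3593] F [-0.6 -0.2  0.8] op 0.997 gf 0.0
```

View pics/t1c.png

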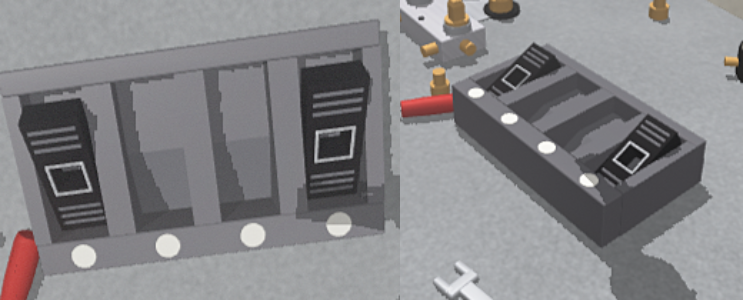

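Both handles are tipped with their far ends up. Next I'll check the slide and grasp handle 4.

```bash
cat >> h.py <<'E'
A=np.deg2rad(27); NY=np.array([-TX[1],TX[0]])
def rectc(f,box,th,z):
    x0,x1,y0,y1=box; m=np.zeros((480,640),np.uint8); m[y0:y1,x0:x1]=f["image"][y0:y1,x0:x1].min(2)>th
    cs,_=cv2.findContours(m,cv2.RETR_EXTERNAL,cv2.CHAIN_APPROX_NONE); cs=[c for c in cs if len(c)>3]
    P=np.array([ray(f,u,v,z)[:2] for c in cs for u,v in c[:,0].astype(float)]); c,s,a=cv2.minAreaRect((P*1000).astype(np.float32))
    return np.array(c)/1000,np.round(s,1),(a+45)%90-45
def tip_pt(h,s,d,slide=0):
    x=-.003+(s+slide+.003)*np.cos(A)-(.026-d)*np.sin(A); z=.036+(s+slide+.003)*np.sin(A)+(.026-d)*np.cos(A)
    return np.array([*(h+x*TX),z])
DIR=np.array([*(np.sin(A)*TX),-np.cos(A)])   # tool z at grasp
def level_view(tag,p,yaw):
    robot.goto(p,[np.pi,0,yaw]); robot.sleep(.3); f=frame("wrist",tag); st(tag); return f
def grasp(h,s=.045,d=.0025,slide=0):
    O=[np.pi,A,TY+np.pi]; g=tip_pt(h,s,d,slide)
    robot.goto(list(g-.09*DIR),O); print("q",np.round(robot.sense()["joint_pos"],2))
    print("touch",robot.move_straight(list(g),.08,contact_N=15)); st("at"); robot.grip(0,80); st("grip")
    robot.move_straight(list(np.array(robot.sense()["tcp_pos"])-.03*DIR+[0,0,.08]),.12); st("lift")
E
python3 - <<'E'
from h import *
f=load("t1.npz")
for h,b in((H4,(180+30,180+68,80+108,80+140)),(H1,(180+216,180+256,80+82,80+118))):
    c,s,a=rectc(f,b,140,.0605); d=c-h; print(c,s,a,"tray x",d@TX,"y",d@NY,"expect",-.0121)
grasp(H4)
f=level_view("v4",[.50,.02,.30],np.pi)
E
```

```text
[ 0.48166516 -0.09989357] [24.9 32.4] 7.7344560623168945 tray x -0.012200134637978064 y 0.0002904347667810778 expect -0.0121
[ 0.50903644 -0.30887732] [24.8 32.1] 7.12786865234375 tray x -0.012179206247299334 y -9.931641877794538e-05 expect -0.0121
q [ 1.21  0.32 -1.13  2.29  0.55  0.29  1.37]
touch False
at t 34.0 tcp [ 0.5228 -0.0947  0.0789] F [-0.8 -0.2  0.5] op 1.002 gf 0.0
grip t 34.5 tcp [ 0.5227 -0.095   0.079 ] F [-1.7 -1.2  3.8] op 0.487 gf 83.7
lift t 35.5 tcp [ 0.5085 -0.0969  0.1848] F [ 0.7  0.2 -3.2] op 0.486 gf 83.1
v4 t 36.6 tcp [0.4997 0.0189 0.2993] F [-0.9 -0.4 -3.6] op 0.489 gf 83.0
```

View pics/v4.png

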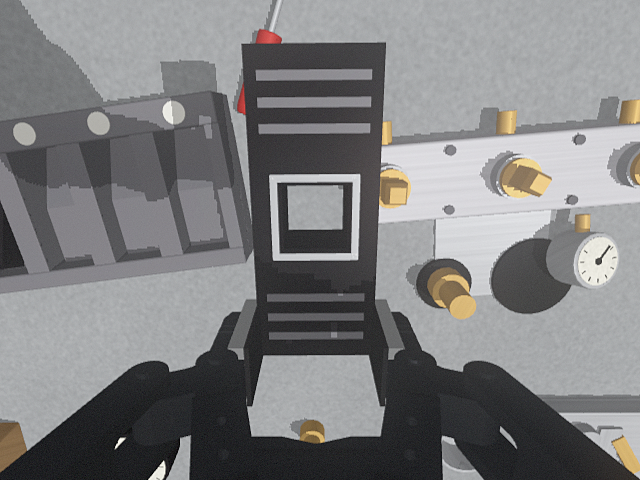

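The handle is gripped by its end. Its hole frame is in view at about (315,217). The gauge, with its dial at (597,262), has been knocked off towards the edge of the large pad at (540,275), so I'll put it back later. Next I'll measure the hole offset and fit the handle on stem 1.

```bash
cat >> h.py <<'E'
def hole(f,top=.0025):
    s=robot.sense(); z=s["tcp_pos"][2]+top
    u,v=proj(f,[*(np.array(s["tcp_pos"][:2])-.045*np.array([np.cos(s["tcp_rot"][2]),np.sin(s["tcp_rot"][2])])*0),z])
    n,l,stt,cc=cv2.connectedComponentsWithStats((f["image"].min(2)>175).astype(np.uint8)); 
    c0=min([i for i in range(1,n) if stt[i,4]>400 and abs(stt[i,2]-stt[i,3])<25],key=lambda i:np.hypot(stt[i,0]+stt[i,2]/2-317,stt[i,1]+stt[i,3]/2-217))
    x,y,w,h=stt[c0,:4]; c,sz,a=rectc(f,(x-1,x+w+1,y-1,y+h+1),175,z)
    yaw=s["tcp_rot"][2]; R=np.array([[np.cos(yaw),np.sin(yaw)],[-np.sin(yaw),np.cos(yaw)]])
    return R@(c-np.array(s["tcp_pos"][:2])),sz,np.deg2rad(a),yaw
E
python3 - <<'E'
from h import *
f=load("v4.npz"); print(hole(f)); print("tcp_rot",robot.sense()["tcp_rot"])
z=.3018
e=[ray(f,u,v,z) for u,v in((243,44),(385,43),(262,354),(376,354))]; print(np.round(e,4))
for S,th in((S1,0.),(S3,np.deg2rad(-12.4))):
  for k in range(4):
    q=robot.inverse_kinematics([S[0]+.045*np.cos(th+k*np.pi/2),S[1]+.045*np.sin(th+k*np.pi/2),.09],[np.pi,0,th+k*np.pi/2+np.pi]); print(k,None if q is None else np.round(q,2))
E
```

```text
(array([ 0.04573711, -0.00030053]), array([30.1, 30.1]), np.float64(0.005505984124751995), np.float64(3.139845248307796))
tcp_rot [ 3.14135948e+00 -1.31764049e-03  3.13984525e+00]
[[ 0.4001 -0.0021  0.3018]
 [ 0.3999  0.0404  0.3018]
 [ 0.508  -0.0011  0.3018]
 [ 0.508   0.0428  0.3018]]
0 [ 0.4   0.6  -0.86  1.96  0.6   0.86  0.78]
1 [ 0.47  0.67 -1.11  2.03  0.77  0.94  2.08]
2 [-1.14  0.56  1.12  2.23 -0.74  0.79 -1.09]
3 [ 0.29  0.44 -0.59  2.08  0.36  0.72 -0.53]
0 [-0.07  0.68 -0.82  1.8   0.6   0.94  0.2 ]
1 [-0.06  0.78 -1.02  1.78  0.77  1.04  1.55]
2 [-1.53  0.73  1.11  2.01 -0.83  0.94 -1.77]
3 [-0.21  0.51 -0.58  1.96  0.39  0.78 -1.22]
```

```bash
cat >> h.py <<'E'
def seat(S,th,off,zt=.0835):
    yaw=th+np.pi; R=np.array([[np.cos(yaw),-np.sin(yaw)],[np.sin(yaw),np.cos(yaw)]]); p=np.array(S)-R@off
    robot.goto([*p,.20],[np.pi,0,yaw]); robot.move_straight([*p,.128],.12)
    for dx,dy in((0,0),(.0015,0),(-.0015,0),(0,.0015),(0,-.0015),(.003,0),(-.003,0),(0,.003),(0,-.003)):
        hit=robot.move_straight([p[0]+dx,p[1]+dy,zt-.002],.05,contact_N=8); st(f"seat {hit}")
        if robot.sense()["tcp_pos"][2]<zt+.006: return True
        robot.move_straight([p[0]+dx,p[1]+dy,.122],.1)
    return False
E
python3 - <<'E'
from h import *
print(seat(S1,0.0,np.array([.0457,-.0003])))
E
```

```text
seat True t 38.8 tcp [0.5337 0.0917 0.0835] F [-2.2 -1.   7. ] op 0.488 gf 84.3
True
```

Seated to full depth. Next I'll release, regrip over the stem and turn it.

```bash
cat >> h.py <<'E'
def turn(S,th,v):
    robot.grip(1.0); p=robot.sense()["tcp_pos"]; robot.move_straight([p[0],p[1],.14],.2)
    y0=th+np.pi
    robot.goto([*S,.14],[np.pi,0,y0]); robot.move_straight([*S,.080],.12,contact_N=15); robot.grip(0,40); st("centre grip")
    tot=1.571-v+.13+.10; n=int(np.ceil(tot/.12)); T0=robot.sense()["torque"][2]
    for i in range(1,n+1):
        robot.goto([*S,.080],[np.pi,0,y0-tot*i/n]); s=robot.sense(); tz=s["torque"][2]-T0
        if abs(tz)>1.2: break
    print("turned",tot*i/n,"of",tot,"tz",tz); st("turn")
    robot.grip(1.0); robot.move_straight([*S,.14],.2); st("up")
E
python3 - <<'E'
from h import *
turn(S1,0.0,.081)
p=S1[0],S1[1]
robot.goto([S1[0]+.01,S1[1],.25],[np.pi,0,np.pi]); robot.sleep(.3); f=frame("wrist","r1"); u,v=proj(f,[*S1,.086]); print(u,v)
robot.goto([.52,.24,.32],[np.pi,0,np.pi]); robot.sleep(.3); g=frame("wrist","r1g"); gauge(g); st("")
a=cv2.imread("pics/r1.png");b=cv2.imread("pics/r1g.png"); cv2.imwrite("pics/r1c.png",np.hstack([cv2.resize(a,(400,300)),cv2.resize(b,(400,300))]))
E
```

```text
centre grip t 41.2 tcp [0.4885 0.0921 0.0807] F [-2.1 -1.1  6.1] op 0.504 gf 40.7
turned 1.7200000000000002 of 1.7200000000000002 tz 0.9470139890424026
turn t 44.9 tcp [0.4878 0.0911 0.0807] F [-3.  -3.6 11. ] op 0.505 gf 42.6
up t 45.9 tcp [0.4883 0.0921 0.1404] F [-0.4 -0.4 -0.5] op 1.0 gf 0.0
314.53270115803923 208.3967223104099
gauge [0.5715 0.3196] 0.0297 [ 364  213   48   50 1674] nipple [-0.0387 -0.0072] 189 xyaw 0.184
 t 48.8 tcp [0.5202 0.2388 0.3196] F [ 0.1  0.5 -0.6] op 1.004 gf 0.0
```

View pics/r1c.png

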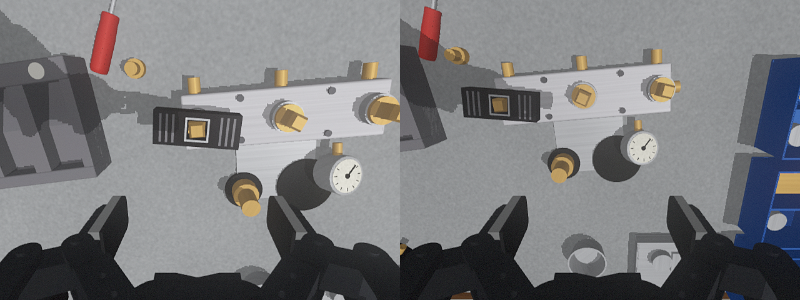

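Handle 4 is fitted on stem 1 and turned. The gauge was knocked to (0.571,0.320), off the pad's edge. Next I'll check its tilt and the stem angle, then put it back.

Run:
```python
from h import *
g=load("r1g.npz"); yy,xx=np.mgrid[218:258,369:407]; m=np.hypot(xx-388,yy-238)<17
z=g["range_z"][yy[m],xx[m]]; P=np.stack([(xx[m]-g["cx"])/g["fx"]*z,(yy[m]-g["cy"])/g["fy"]*z,z],1); W=(P-g["t"])@g["R"]
A_=np.c_[W[:,:2]-W[:,:2].mean(0),np.ones(len(W))]; c,_,_,_=np.linalg.lstsq(A_,W[:,2],rcond=None); print("dial plane",c,W.mean(0))
f=load("r1.npz"); im=f["image"]; hsv=cv2.cvtColor(im,cv2.COLOR_RGB2HSV)
u,v=314,208; c,s,a=rectc(f,(u-28,u+28,v-26,v+28),170,.086); print("handle outline",c,s,a)
img=cv2.GaussianBlur(im,(3,3),0); m=np.zeros((482,642),np.uint8); cv2.floodFill(img.copy(),m,(315,208),(0,0,0),(9,)*3,(9,)*3,cv2.FLOODFILL_FIXED_RANGE|cv2.FLOODFILL_MASK_ONLY|(1<<8)|4)
cs,_=cv2.findContours(m[1:-1,1:-1],0,1); P=np.array([ray(f,*p,.092)[:2]*1000 for k in cs for p in k[:,0]],np.float32); print("stem",cv2.minAreaRect(P))
```

```text
dial plane [-0.67918969 -0.66323612  0.04700335] [0.56895224 0.318094   0.04700335]
handle outline [0.49171613 0.09182946] [30.3 38. ] -4.182891845703125
stem ((487.9800720214844, 92.19318389892578), (12.58617115020752, 13.015000343322754), 0.399918794631958)
```

Run:
```python
from h import *
robot.goto([.50,.30,.19],[np.pi,0,0]); robot.sleep(.3); f=frame("wrist","gz"); h=frame("scene","gzs"); gauge(f); st("")
u,v=proj(f,[.57,.32,.03]).astype(int); u2,v2=proj(h,[.57,.32,.03]).astype(int); print(u,v,u2,v2)
a=cv2.imread("pics/gz.png")[max(0,v-110):,:][:220,max(0,u-150):][:,:300]; b=cv2.imread("pics/gzs.png")[v2-60:v2+60,u2-80:u2+80]
cv2.imwrite("pics/gzc.png",np.hstack([cv2.resize(a,(400,300)),cv2.resize(b,(400,300))]))
r=f["range_z"]; 
yy,xx=np.mgrid[v-60:v+60:15,u-60:u+60:15]; z=r[yy,xx]; P=np.stack([(xx-f["cx"])/f["fx"]*z,(yy-f["cy"])/f["fy"]*z,z],-1); W=(P-f["t"])@f["R"]; print((W[...,2]*1000).round(0))
```

```text
gauge [0.5681 0.3196] 0.0269 [ 253   93   73   77 3951] nipple [-0.039  -0.0079] 313 xyaw 0.199
 t 51.2 tcp [0.5001 0.2999 0.19  ] F [0.4 0.6 0.1] op 1.002 gf 0.0
288 129 459 335
[[  0.  -1.  -1. 321.   6.   7.   7.   8.]
 [ -1.   0.  -0.   1.  49.  42.  23.   8.]
 [ -0.  -0.  42.  48.  48.  52.  54.  25.]
 [  0.  -0.  43.  46.  49.  50.  53.  43.]
 [ -0.  -0.  43.  44.  46.  48.  52.  50.]
 [  0.  -1.  40.  40.  42.  46.  50.  41.]
 [ -1.  -0.  -1.  39.  41.  43.  46.   3.]
 [  0.  -1.  -1.  -1.  -0.  26.  -1.   3.]]
```

View pics/gzc.png

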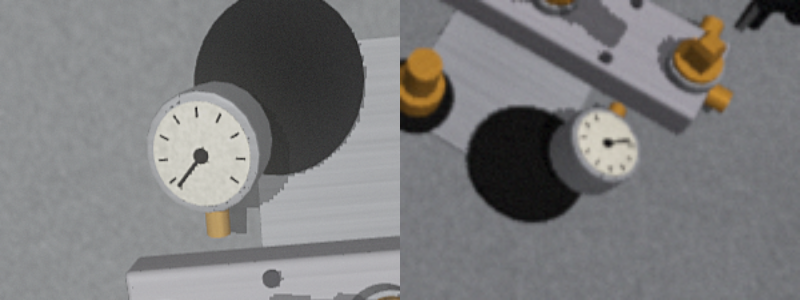

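The gauge leans about 0.3 rad on the pad's rim, higher on the pad side. I'll grip it with the tool tilted to match.

Run:
```python
from h import *
from scipy.spatial.transform import Rotation as Ro
f=load("gz.npz"); im=f["image"]; n_,l,s,_=cv2.connectedComponentsWithStats((im.min(2)>180).astype(np.uint8)); lab=l[129,288] or l[140,275]
m=cv2.erode((l==lab).astype(np.uint8),np.ones((7,7))); print(m.sum())
yy,xx=np.nonzero(m); z=f["range_z"][yy,xx]; P=np.stack([(xx-f["cx"])/f["fx"]*z,(yy-f["cy"])/f["fy"]*z,z],1); W=(P-f["t"])@f["R"]
for _ in range(3):
    mu=W.mean(0); n=np.linalg.svd(W-mu,full_matrices=False)[2][2]; n*=np.sign(n[2]); W=W[abs((W-mu)@n)<.004]
ys,xs=np.nonzero(l==lab); cz=(xs.min()+xs.max())/2,(ys.min()+ys.max())/2
c=-f["R"].T@f["t"]; d=f["R"].T@np.array([(cz[0]-f["cx"])/f["fx"],(cz[1]-f["cy"])/f["fy"],1]); top=c+d*((mu-c)@n)/(d@n)
base=top-.038*n; print("n",n,"top",top,"base",base)
x=np.array([np.cos(.19),np.sin(.19),0]); x-=n*(x@n); x/=np.linalg.norm(x); R=np.c_[x,np.cross(-n,x),-n]
O=list(Ro.from_matrix(R).as_euler("xyz")); print(O)
g=base+.023*n
robot.goto(list(g+.09*n),O); print(robot.move_straight(list(g),.08,contact_N=12)); st("at"); robot.grip(0,50); st("grip")
robot.move_straight(list(g+[0,0,.09]),.15); st("lift")
robot.goto([*REST,.10],[np.pi,0,.081]); print(robot.move_straight([*REST,.022],.05,contact_N=3)); st("down")
robot.grip(1.0); p=robot.sense()["tcp_pos"]; robot.move_straight([p[0],p[1],.15],.2); st("up")
robot.goto([.53,.24,.25],[np.pi,0,0]); robot.sleep(.3); gauge(frame("wrist","g3"))
```

```text
2055
n [-0.20152457  0.25914661  0.94457974] top [0.56922407 0.31871203 0.04579491] base [0.576882   0.30886446 0.00990088]
[np.float64(2.8380693450011627), np.float64(-0.14277260690760207), np.float64(0.23453528366988485)]
False
at t 53.0 tcp [0.5725 0.3152 0.0321] F [ 0.1  0.  -0.4] op 0.999 gf 0.0
grip t 53.3 tcp [0.5726 0.3155 0.0325] F [-2.   0.9  5.5] op 0.711 gf 53.1
lift t 54.1 tcp [0.5713 0.3148 0.1204] F [-0.1 -0.1 -3.7] op 0.71 gf 54.4
True
down t 55.7 tcp [0.6035 0.2769 0.0325] F [0.2 1.3 2.4] op 0.707 gf 55.2
up t 56.9 tcp [0.6011 0.2766 0.1489] F [-0.9  0.5 -0.4] op 0.999 gf 0.0
gauge [0.6021 0.2793] 0.03 [ 235   87   70   71 3499] nipple [-0.0425  0.0028] 272 xyaw -0.065
```

Gauge back on the pad. Now handle 1 onto stem 3.

Run:
```python
from h import *
robot.goto([.5,-.15,.30],[np.pi,0,0])
grasp(H1)
f=level_view("v1",[.48,.02,.30],np.pi)
o,sz,a,y=hole(f); print(o,sz,a,y)
if abs(o[0]-.0457)<.006 and abs(o[1])<.004 and abs(a)<.06:
    robot.goto([.50,.30,.24],[np.pi,0,np.pi-.2])
    print(seat(S3,np.deg2rad(-12.4),o))
```

```text
q [ 1.51  0.62 -1.17  2.02  0.6   0.52  1.75]
touch False
at t 62.9 tcp [ 0.55   -0.3036  0.0791] F [ 0.  -0.2 -0.2] op 0.997 gf 0.0
grip t 63.4 tcp [ 0.55   -0.3036  0.079 ] F [-2.2 -0.8  3.9] op 0.485 gf 83.5
lift t 64.4 tcp [ 0.5358 -0.3052  0.1847] F [-0.5  0.4 -2.3] op 0.485 gf 83.0
v1 t 66.1 tcp [0.4801 0.0194 0.2998] F [-0.3  0.7 -1.8] op 0.488 gf 82.9
[ 0.04561987 -0.00040635] [30.2 30. ] -0.0005294364247077526 3.140511808221183
seat True t 69.1 tcp [0.5123 0.3307 0.0838] F [-0.5 -1.3  6.7] op 0.489 gf 84.1
True
```

Run:
```python
from h import *
turn(S3,np.deg2rad(-12.4),.297)
robot.goto([.50,.22,.38],[np.pi,0,0]); robot.sleep(.5); f=frame("wrist","e"); h=frame("scene","es"); gauge(f); st("")
a=cv2.imread("pics/e.png")[0:300,100:520]; b=cv2.imread("pics/es.png")[200:380,340:560]
cv2.imwrite("pics/ec.png",np.hstack([cv2.resize(a,(420,300)),cv2.resize(b,(367,300))]))
```

```text
centre grip t 71.5 tcp [0.4682 0.3414 0.0808] F [-0.1 -1.5  5.9] op 0.507 gf 40.9
turned 1.504 of 1.504 tz 0.8143882738535753
turn t 74.7 tcp [0.4675 0.3407 0.0808] F [-1.8 -4.3  9.5] op 0.505 gf 42.0
up t 75.7 tcp [0.4682 0.3414 0.1407] F [ 0.3 -0.5 -0.7] op 1.002 gf 0.0
gauge [0.6021 0.2788] 0.0299 [ 239   67   53   54 1973] nipple [-0.0403  0.0035] 175 xyaw -0.087
gauge [0.6078 0.2158] 0.0224 [306  72  28  35 360] nipple [ 0.0034 -0.0425] 890 xyaw 1.65
 t 77.3 tcp [0.5  0.22 0.38] F [-0.6 -0.4  0. ] op 0.997 gf 0.0
```

View pics/ec.png

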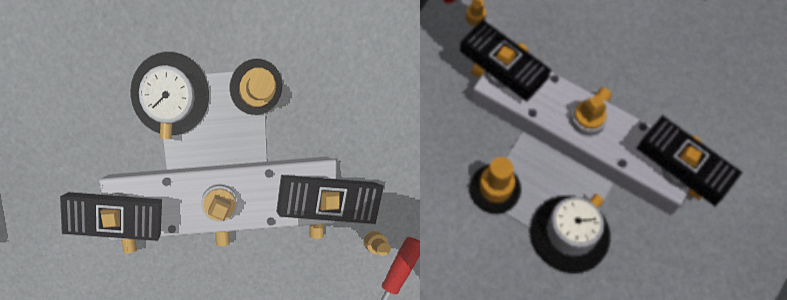

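Both handles sit on stems 1 and 3, turned just past the manifold's axis, so the play is taken up against the stops. The gauge (165,95) and plug (256,86) are on their pads. A quick check of heights, then I'll hand in.

Run:
```python
from h import *
f=load("e.npz"); r=f["range_z"]
def ht(P):
    u,v=proj(f,P).round().astype(int); z=np.median(r[v-1:v+2,u-1:u+2]); return round(float(((f["R"].T@(np.array([(u-f["cx"])/f["fx"]*z,(v-f["cy"])/f["fy"]*z,z])-f["t"]))[2]*1000)),1)
for S in(S1,S3):
    d=np.array([.085,.996]); e=np.array([.996,-.085])
    print([ht([*(np.array(S)+k*d),.086]) for k in(-.048,-.03,.03,.048)],[ht([*(np.array(S)+k*e),.086]) for k in(-.019,.019)])
print("gauge",[ht([.603+a,.278+b,.046]) for a,b in((0,.018),(0,-.018),(.018,0),(-.018,0))],"plug",ht([*PAD,.068]))
if abs(ht([*(np.array(S1)+.03*np.array([.085,.996])),.086])-86)<5 and abs(ht([*(np.array(S3)-.03*np.array([.085,.996])),.086])-86)<5: print(robot.close_job());
```

```text
[85.4, 85.7, 85.8, 85.7] [85.5, 85.5]
[85.1, 86.2, 85.5, 85.7] [85.5, 85.4]
gauge [46.1, 45.9, 45.5, 46.5] plug 67.4
the job is handed in; nothing more can be done
None
```

The job is handed in, with no pass or fail verdict returned: both handles are level and fully down on stems 1 and 3, turned until they met resistance at the shut stops, the gauge is dial up on the large pad (put back after a knock), and the plug is upright on the small pad.

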